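Weigh a fired lid on a beam scale with a drag pointer

TASK

Weigh the knobbed terracotta lid on the beam scale: first clear the old reading by twisting the spring-return bar knob anticlockwise right to its stop and letting it spring home, so that the drag pointer stands at zero; then, with the beam still arrested, set the lid gently on the middle of the pan and let go of it. Push the arrest lever fully over, away from the scale's front, so that the beam swings free and carries the pointer up, keep off the beam for about a second until it settles, then bring the lever fully back to arrest the beam again, leaving the lid on the pan and the reading on the pointer. Do not push the pointer by hand, and leave the other things on the table where they are.

Things in the scene. Friction and masses are not known exactly. Their poses are not given: they have to be found in the camera images.
- scale: Fixed beam scale; origin under the middle of its grey housing, x away from its front (control side), y along the beam to the pan, z up. Housing x -115 to 105, y -150 to 150, 75 mm high. In mm here: knob axis (-80, 40); lever pivot (-80, -90, 70); beam at x 60, z 150; 44 mm thick counterweight at y -140 to -100; pan at y 165; dial plate at x 75, y -30 to 80, up to z 263.
- knob: Spring-return reset knob: black bar grip on a disc, vertical axis; bar 80 mm long, 12 mm wide, 26 mm tall; its lower edge 87 mm above the table; origin on the axis at the housing's top, axes along the scale's when at home. At home the bar is turned -0.6 rad from the scale's x axis, so its front end (white line) points to the front and to +y.
- knob_turn (a joint): Angle of the reset knob: 0 at home, grows anticlockwise seen from above to the stop at 1.2 rad; a spring (0.05 N m at home, 0.17 N m at the stop) turns it home when let go. Turning it carries the drag pointer down to zero; the pointer is at zero only when the knob has reached its stop.
- lever_tip (a point): Centre of the black ball, 26 mm diameter, on the end of the arrest lever (70 mm from its pivot, stalk 10 mm thick), about 133 mm above the table. It swings in the scale's x-z plane.
- lever_tilt (a joint): Angle of the arrest lever: 0 beam arrested, lever leaning to the front (scale -x, ball 30 mm before its pivot); 0.9 rad beam free, leaning away (scale +x). It stays where it is left; about 1 to 4 N at the ball.
- pan (a point): Centre of the pan's floor, 174 mm above the table when the beam is level. Round steel pan on the beam's end, floor 98 mm wide inside a rim 5 mm higher; it sinks as the beam tips.
- beam: The whole swinging beam with pan and counterweight; origin on its hinge, y along it towards the pan.
- beam_tilt (a joint): Angle of the beam: 0 level, grows (to at most 0.25 rad) as the pan side sinks; a loaded beam let free comes to rest somewhere between 0.07 and 0.22 rad.
- pointer: Black drag pointer, 108 mm long, on the far side of the dial plate; origin at the beam's hinge, z along the pointer.
- pointer_turn (a joint): Angle of the drag pointer: 0 upright (zero reading), grows to 0.30 rad towards the pan. The swinging beam pushes it up, and it stays there by friction until reset.
- lid: Terracotta jar lid to be weighed: disc 72 mm across and 14 mm thick with an upright round knob 27 mm across, whose top is 52 mm above the underside; about 0.3 kg; origin at the centre of its underside, z up.
- cup: Bystander: terracotta cup, 74 mm across, 70 mm tall; origin at its underside.
- saucer: Bystander: flat terracotta disc without any knob, 80 mm across, 18 mm thick; origin at its underside.
- jar: Bystander: closed jar, 64 mm across, 85 mm tall; origin at its underside.
- spatula: Bystander: spatula with wooden handle, 200 mm long, lying flat; origin at its underside.
- brush: Bystander: brush with wooden handle, 180 mm long, lying flat; origin at its underside.
- dowel: Bystander: wooden rod, 24 mm thick, 220 mm long, lying beyond the scale; origin at its underside.

How it is judged:
On the way, in this order (a step that is already met when the one before it is completed fails the run):
1. the knob is twisted to its stop and the pointer is back at zero (value of joint knob_turn above 1.1 rad and value of joint pointer_turn below 0.05 rad), for 0.1 s.
2. the knob is let go and has sprung home, the pointer still at zero (value of joint knob_turn below 0.1 rad and value of joint pointer_turn below 0.05 rad and contact force between the fingers and knob below 0.2 N), for 0.2 s.
3. the lid stands on the pan, let go, with the beam still arrested (z of lid in the frame of pan between -0.005 and 0.006 m and horizontal distance between lid and pan below 0.02 m and angle between lid's own z axis and vertical below 0.35 rad and contact force between the fingers and lid below 0.2 N and value of joint lever_tilt below 0.2 rad and value of joint beam_tilt below 0.03 rad), for 0.2 s.
4. the lever is over, the beam has swung free under the lid and carried the pointer up, with nothing touching pan or lid (z of lid in the frame of pan between -0.005 and 0.006 m and horizontal distance between lid and pan below 0.02 m and angle between lid's own z axis and vertical below 0.35 rad and contact force between the fingers and lid below 0.2 N and value of joint lever_tilt above 0.7 rad and value of joint each of beam_tilt, pointer_turn above 0.06 rad and velocity of joint beam_tilt below 0.03 rad/s and contact force between each of the arm, the fingers and beam below 0.2 N), for 0.4 s.
At the end, for the whole second after the job is handed in: The lever is back within 0.2 rad of arrested, the beam level within 0.03 rad, the lid stands still and upright on the pan within 20 mm of its middle, the pointer keeps its reading (over 0.06 rad) and the knob is home (within 0.1 rad) (all of step 3 and linear speed of lid below 0.02 m/s and value of joint pointer_turn above 0.06 rad and value of joint knob_turn below 0.1 rad); the robot touches nothing.
It fails at once if the lid is dropped or knocked hard on the pan (over 40 N) (contact force between lid and beam above 40 N).
It fails at once if the pointer is pushed by hand (contact force between any of the fingers, the arm and pointer above 1 N).
It fails at once if a bystander is shifted by more than 30 mm (distance of any of cup, saucer, jar, spatula, brush, dowel from where it was at the start of the episode above 0.03 m).
It also fails if it takes over 72 s, if anything falls off the work surface, if the arm or the gripper's body presses on something with over 40 N, if the wrist force passes 120 N, or if a joint passes its speed limit or range.

ROBOT

A 6-joint arm with a two-finger parallel gripper is mounted at the origin on the work surface. World frame = base frame: x ahead of the robot, y to its left, z up, the work surface at z = 0. Lengths are in m, angles in rad, forces in N, time in s.
With the tool pointing down it reaches from about 0.35 to 0.85 m from the base axis. Payload 8.1 kg.
Tool frame: the origin (TCP) lies at the very end of the fingers, on their centre line; the grasp point (between the pads) lies 19 mm behind it; z points along the fingers, y is the line along which they close (so a half turn about z gives the same grasp; the last joint's range is limited). The gripper opens to 93 mm and grips with 3 to 60 N. Pads are 15 mm wide; open, the fingers measure 128 mm over their backs; the gripper's body (75 mm by 188 mm) begins 65 mm behind the grasp point.
Start: joints at [1.214, 0.13, 1.488, -0, 1.523, -0.085], TCP at [0.161, 0.578, 0.219] pointing down, gripper open.
Joint ranges: [-2.96, 2.96], [-0.89, 2.26], [0.02, 2.5], [-1.34, 4.48], [0, 2.73], [-2.66, 2.66]. Speed limits (rad/s): [2.39, 2.39, 2.79, 3.14, 3.14, 3.14].

INTERFACE

Orientations are given as [roll, pitch, yaw] about the fixed x, y, z axes, in that order (R = Rz(yaw) Ry(pitch) Rx(roll)).
In Python, from workcell import telemetry, optics, ctrl, models gives the robot as it stands.
- The arm moves only by the shell command python3 -m inch 'ROWS' [OPENING] [FORCE]. ROWS is JSON, a list of rows, each an object of numbers: "tx", "ty", "tz": the shift along the tool's x, y, z in cm; "wx", "wy", "wz": the turn, a rotation vector about the tool's x, y, z in degrees. A call has 1 to 10 rows; each row is the pose to reach, as a shift and turn from the pose commanded when the call began, along the tool's axes at that moment; what a row does not reach only later rows make up. A row lasts 1/10 s, in which the tool goes at most 50 mm and 8.59 degrees, less where a joint would pass 70% of its speed; a pose out of reach is approached as far as the arm can. A call with a gripper value outside its range is refused whole. OPENING is the closure, from -1 (fully open) to 1 (shut), set as the call begins (- or left out, the last holds). The fingers move at their own pace and stop on an object; FORCE is the grip in N (left out, the last holds). Time passes only in rows, so rows that repeat a pose let the fingers close. It gives the time, the measured TCP pose, the force, the opening and the grip force at its end, in the units of the state.
- telemetry.sense(): the state, without advancing time (a new reading comes with each control period).
- optics.snapshot(name): name is "scene" or "top" or "wrist"; returns a dict with "color" (480x640x3 uint8, red, green, blue), "mtx" (3x3 intrinsics, pixels), "dist" ([k1, k2, p1, p2, k3] as OpenCV has them; the pictures are not rectified), "R" (3x3) and "t" (3): a world point X has camera coordinates R X + t; the wrist camera has in their place "hand_eye" (4x4, takes a point from camera to tool coordinates, whose origin is the TCP and whose axes are the flange's). Camera axes: x right, y down, z forward; pixel columns grow to the right and rows downward; lengths in m; the calibration is good to about 2 mm. A picture is of the moment at which its call begins: read the wrist's pose just before it. There is no depth.
- ctrl.close_job(): hands the job in; it is judged then, once.
Trained networks look in a picture, given as the dict that the camera call returned (one of the last four; its "shot" number tells which), for a name from the list of things; names that differ only in an ending like _2 or _b are one class to them, and where a whole thing is asked for, a point or a joint stands for the part that bears it (a point fixed in the world has none). Each returns a list of dicts, best first, with "confidence" (0 to 1); they miss things now and then, are a little off and sometimes report something else, mostly with a low value. They report only what shows in the picture. A call takes as long as a camera call.
- models.find_in(picture, target): "rect" ([left, top, right, bottom] in pixels, round what is visible of it).
- models.landmark_of(picture, target): "at" ([column, row] in pixels: a listed point, or the origin of a listed thing).
The state is a dict: "clock": time; "joint_pos": joint angles; "dq": joint speeds; "tau": joint torques, N m; "tool_pos": TCP position; "tool_rot": TCP orientation; "ft_force": force on the tool from outside, world axes, zero at the start; "ft_torque": the same for the moment, N m; "finger_gap": finger opening in m; "finger_force": force on a finger pad.
Only numpy, scipy, OpenCV 4.12 (cv2) and the standard library are available. Lean on these libraries where they do the work, as an engineer would, in place of code of your own. Each camera call takes 0.05 s, during which the arm holds its last target. There are 200 camera calls.

## Working session

There is one attempt and no reset: what is moved stays moved. The work goes in short steps, Python scripts to look and compute and a shell command to move; the robot and the scene stay as the last step left them, time stands still between calls to the robot, and variables do not carry over. Pictures are saved under pics/ and viewed, at most 14 in all, crops included, and the job is handed in when it is done.

```bash
ls; mkdir -p pics
cat > h.py <<'E'
import numpy as np, cv2
from workcell import telemetry, optics, ctrl, models
from scipy.spatial.transform import Rotation as Ro
def ray(p,uv):
    x=cv2.undistortPoints(np.array([[uv]],float),np.array(p["mtx"]),np.array(p["dist"]))[0,0]
    R=np.array(p["R"]);t=np.array(p["t"])
    return -R.T@t, R.T@np.array([x[0],x[1],1])
def atz(p,uv,z):
    c,d=ray(p,uv); return c+d*(z-c[2])/d[2]
def proj(p,X):
    return cv2.projectPoints(np.array(X,float).reshape(-1,3),cv2.Rodrigues(np.array(p["R"]))[0],np.array(p["t"],float),np.array(p["mtx"]),np.array(p["dist"]))[0][:,0]
def tri(ps,uvs):
    A=np.zeros((3,3));b=np.zeros(3)
    for p,u in zip(ps,uvs):
        c,d=ray(p,u);d/=np.linalg.norm(d);M=np.eye(3)-np.outer(d,d);A+=M;b+=M@c
    return np.linalg.solve(A,b)
E
python3 - <<'E'
from h import *
s=telemetry.sense();print(s)
P={n:optics.snapshot(n) for n in("scene","top")}
for n,p in P.items(): cv2.imwrite(f"pics/{n}0.png",p["color"][:,:,::-1])
for t in["scale","knob","lever_tip","pan","lid","pointer","beam","cup","saucer","jar","spatula","brush","dowel"]:
    u={}
    for n,p in P.items():
        r=models.landmark_of(p,t)
        if r:u[n]=r[0]["at"];print(t,n,np.round(r[0]["at"]),round(r[0]["confidence"],2),len(r))
    if len(u)==2:print("   ",t,np.round(tri(P.values(),u.values()),3))
E
```

```text
pics
{'clock': 0.0, 'joint_pos': array([ 1.21360028e+00,  1.31152847e-01,  1.48928909e+00,  2.44150145e-06,
        1.52301198e+00, -8.54001389e-02]), 'dq': array([ 3.54571398e-05, -6.16996879e-04,  3.91768998e-04,  5.45424199e-04,
       -2.54750595e-03,  4.39114007e-04]), 'tau': array([ 1.57882510e-03, -5.59817863e+01, -4.91778553e+01,  7.69074541e-02,
        3.42789735e-02, -6.83299118e-05]), 'tool_pos': array([0.16085099, 0.57743436, 0.21758705]), 'tool_rot': array([-3.13973838e+00, -1.61188827e-04,  2.86979648e+00]), 'ft_force': array([-0.32004351,  0.10943311, -0.15926349]), 'ft_torque': array([ 0.01331023, -0.02934447, -0.01687341]), 'finger_force': 0.0, 'finger_gap': 0.09304691189922304}
scale scene [278. 210.] 0.6 1
scale top [381. 252.] 0.59 1
    scale [ 0.587 -0.16  -0.024]
knob scene [307. 199.] 0.51 2
knob top [364. 279.] 0.54 1
    knob [ 0.511 -0.107  0.049]
lever_tip scene [303. 146.] 0.53 1
lever_tip top [391. 228.] 0.49 2
    lever_tip [ 0.587 -0.113  0.346]
pan scene [275. 230.] 0.77 2
pan top [328. 210.] 0.72 1
    pan [0.684 0.006 0.187]
lid scene [358. 351.] 0.78 1
lid top [221. 248.] 0.82 2
    lid [ 0.603  0.326 -0.018]
pointer scene [250. 187.] 0.43 1
pointer top [363. 278.] 0.48 1
    pointer [ 0.587 -0.128  0.146]
beam scene [255. 184.] 0.82 1
beam top [391. 228.] 0.97 1
    beam [ 0.646 -0.171  0.138]
cup scene [412. 379.] 0.73 1
cup top [179. 272.] 0.68 1
    cup [ 0.527  0.455 -0.014]
saucer scene [409. 318.] 0.92 2
saucer top [222. 300.] 0.95 1
    saucer [0.444 0.318 0.001]
jar scene [290. 127.] 0.91 1
jar top [463. 313.] 0.84 1
    jar [ 0.407 -0.41  -0.01 ]
spatula scene [460. 351.] 0.57 1
spatula top [178. 320.] 0.83 2
    spatula [ 0.379  0.454 -0.01 ]
brush scene [231. 150.] 0.83 1
brush top [464. 246.] 0.57 1
    brush [ 0.61  -0.416 -0.012]
dowel scene [245. 305.] 0.79 1
dowel top [305. 181.] 0.82 1
    dowel [ 0.806  0.072 -0.009]
```

View pics/scene0.png

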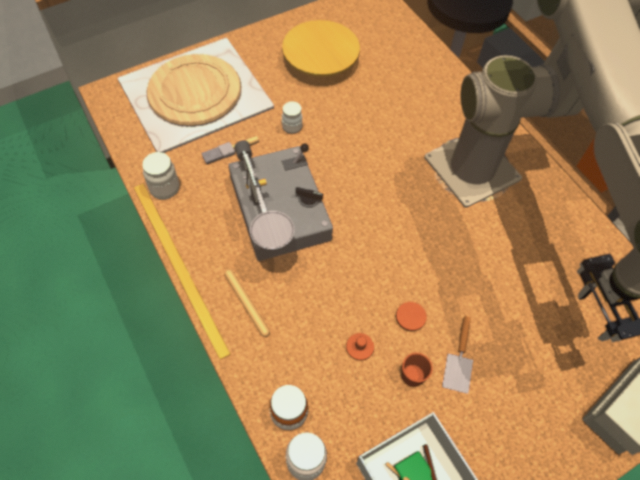

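View pics/top0.png

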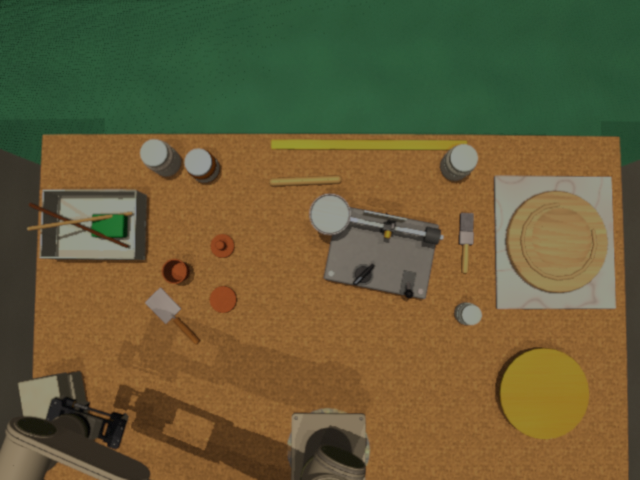

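The scene shows the scale: pan at top (330,215) and scene (271,231), lever ball at top (409,293) and scene (305,148), bar knob at top (364,275) and scene (309,195). The lid is at top (222,246). Next I fit the scale pose and overlay it.

Run:
```python
from h import *
from scipy.optimize import least_squares
P={n:optics.snapshot(n) for n in("scene","top")}
S=np.array([[60,165,177],[-110,-90,133],[-80,40,113],[60,-120,150]])/1e3
uv={"top":[[330,215],[409,293],[364,274],[432,236]],"scene":[[271,231],[305,148],[309,195],[243,148]]}
def W(q,X): c,s=np.cos(q[2]),np.sin(q[2]); return np.array(X)@np.array([[c,s,0],[-s,c,0],[0,0,1]])+[q[0],q[1],0]
r=least_squares(lambda q:np.concatenate([(proj(P[n],W(q,S))-uv[n]).ravel() for n in P]),[.59,-.16,-.1],loss="soft_l1")
q=r.x;print(q,r.fun.round(1))
H=np.array([[x,y,.075] for x,y in((-.115,-.15),(-.115,.15),(.105,.15),(.105,-.15))])
a=-.6;K=np.array([[-.08+k*.04*np.cos(a),.04+k*.04*np.sin(a),.113] for k in(-1,1)])
out=[]
for n,p in P.items():
    im=p["color"][:,:,::-1].copy();c=proj(p,W(q,[[0,0,.1]]))[0].astype(int)
    x0,y0=c[0]-70,c[1]-70;z=5
    im=cv2.resize(im[y0:y0+140,x0:x0+140],None,fx=z,fy=z,interpolation=cv2.INTER_CUBIC)
    for X in(H,K): cv2.polylines(im,[((proj(p,W(q,X))-[x0,y0]+.5)*z).astype(int)],True,(0,255,0),1)
    for u in proj(p,W(q,S)): cv2.circle(im,tuple(((u-[x0,y0]+.5)*z).astype(int)),4,(255,0,255),1)
    out.append(cv2.resize(im,(400,400)) if 0 else im)
cv2.imwrite("pics/fit.png",cv2.resize(np.hstack(out),(800,400),interpolation=cv2.INTER_AREA))
for nm,X in(("pan",S[0]),("ball",S[1]),("knob",S[2]),("cw",S[3])):print(nm,W(q,[X])[0].round(4))
for n,p in P.items():
    for t in("lid",): 
        r=models.find_in(p,t)[0]; print(n,r, models.landmark_of(p,t)[0])
print("lid knob top", atz(P["top"],[222,245],.05), atz(P["scene"],[361,342],.05))
```

```text
[ 0.58997111 -0.15322359 -0.19807978] [-0.2 -2.6 -0.6 -1.  -0.7 -5.  -0.4  1.3 -0.4 -0.8 -1.1  1.7 -0.8  0.6
 -0.6  0. ]
pan [ 0.6813 -0.0033  0.177 ]
ball [ 0.4644 -0.2198  0.133 ]
knob [ 0.5194 -0.0983  0.113 ]
cw [ 0.6252 -0.2827  0.15  ]
scene {'rect': [343.7, 335.1, 371.4, 357.5], 'confidence': 0.83} {'at': [356.0, 348.2], 'confidence': 0.57}
top {'rect': [211.1, 234.4, 235.2, 254.4], 'confidence': 0.91} {'at': [219.3, 244.7], 'confidence': 0.86}
lid knob top [0.60484113 0.31117781 0.05      ] [0.60540318 0.32593272 0.05      ]
```

View pics/fit.png

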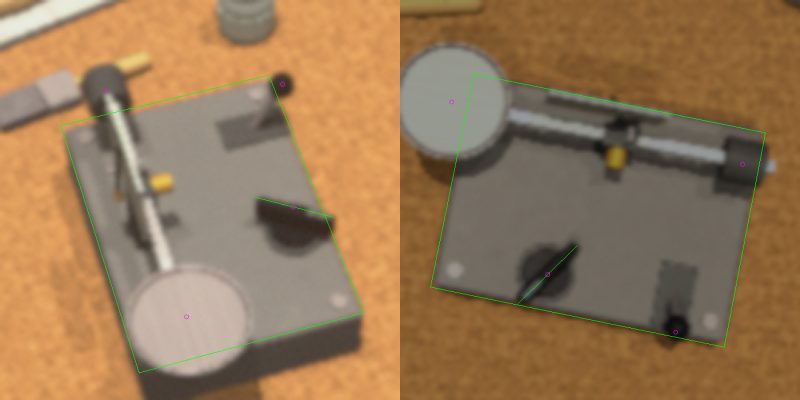

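The overlay matches: housing outline, bar, pan and ball all sit on the image. Next I work out the shift to above the knob.

```bash
cat >> h.py <<'E'
q=np.array([0.58997,-0.15322,-0.19808])
def W(X):
    c,s=np.cos(q[2]),np.sin(q[2]); return np.array(X)@np.array([[c,s,0],[-s,c,0],[0,0,1]])+[q[0],q[1],0]
def go(pos,yaw):
    s=telemetry.sense();R=Ro.from_euler("xyz",s["tool_rot"]);T=Ro.from_euler("xyz",[np.pi,0,yaw])
    print("t",(R.inv().apply(np.array(pos)-s["tool_pos"])*100).round(2),"w",np.degrees((R.inv()*T).as_rotvec()).round(2),"clock",s["clock"].__round__(2) if hasattr(s["clock"],"__round__") else s["clock"])
E
python3 - <<'E'
from h import *
k=W([[-.08,.04,.19]])[0];print(k);go(k,2.343)
E
```

```text
[ 0.51940579 -0.09825917  0.19      ]
t [-52.68 -55.52   2.86] w [ 0.   -0.   30.18] clock 1.7
```

```bash
python3 -m inch '[{"tx":-26,"ty":-28,"tz":0,"wz":15},{"tx":-26,"ty":-28,"tz":0,"wz":15},{"tx":-26,"ty":-28,"tz":0,"wz":15},{"tx":-26,"ty":-28,"tz":0,"wz":15},{"tx":-52.7,"ty":-55.5,"tz":0,"wz":30.2},{"tx":-52.7,"ty":-55.5,"tz":0,"wz":30.2},{"tx":-52.7,"ty":-55.5,"tz":0,"wz":30.2},{"tx":-52.7,"ty":-55.5,"tz":0,"wz":30.2},{"tx":-52.7,"ty":-55.5,"tz":0,"wz":30.2},{"tx":-52.7,"ty":-55.5,"tz":0,"wz":30.2}]'
python3 - <<'E'
from h import *
k=W([[-.08,.04,.19]])[0];go(k,2.343)
E
```

```text
t [-52.68 -55.52   2.86] w [ 0.   -0.   30.18] clock 1.7$[0]: bad value
```

```bash
python3 -m inch '[{"tx":-26,"ty":-28,"tz":0,"wx":0,"wy":0,"wz":15},{"tx":-26,"ty":-28,"tz":0,"wx":0,"wy":0,"wz":15},{"tx":-26,"ty":-28,"tz":0,"wx":0,"wy":0,"wz":15},{"tx":-52.7,"ty":-55.5,"tz":0,"wx":0,"wy":0,"wz":30.2},{"tx":-52.7,"ty":-55.5,"tz":0,"wx":0,"wy":0,"wz":30.2},{"tx":-52.7,"ty":-55.5,"tz":0,"wx":0,"wy":0,"wz":30.2},{"tx":-52.7,"ty":-55.5,"tz":0,"wx":0,"wy":0,"wz":30.2}]'
python3 - <<'E'
from h import *
k=W([[-.08,.04,.19]])[0];go(k,2.343)
E
```

```text
clock: 2.4
tool_pos: [0.3246, 0.2666, 0.2189]
tool_rot: [3.141, 0.0, 2.343]
ft_force: [1.0, 0.2, -0.4]
finger_gap: 0.0928
finger_force: 0.0
t [-39.73 -11.5    2.89] w [0.06 0.02 0.  ] clock 2.4
```

```bash
python3 -m inch '[{"tx":-39.7,"ty":-11.5,"tz":0,"wx":0,"wy":0,"wz":0},{"tx":-39.7,"ty":-11.5,"tz":0,"wx":0,"wy":0,"wz":0},{"tx":-39.7,"ty":-11.5,"tz":0,"wx":0,"wy":0,"wz":0},{"tx":-39.7,"ty":-11.5,"tz":0,"wx":0,"wy":0,"wz":0},{"tx":-39.7,"ty":-11.5,"tz":0,"wx":0,"wy":0,"wz":0},{"tx":-39.7,"ty":-11.5,"tz":0,"wx":0,"wy":0,"wz":0},{"tx":-39.7,"ty":-11.5,"tz":0,"wx":0,"wy":0,"wz":0},{"tx":-39.7,"ty":-11.5,"tz":0,"wx":0,"wy":0,"wz":0},{"tx":-39.7,"ty":-11.5,"tz":0,"wx":0,"wy":0,"wz":0},{"tx":-39.7,"ty":-11.5,"tz":0,"wx":0,"wy":0,"wz":0}]'
python3 - <<'E'
from h import *
s=telemetry.sense();print(s["joint_pos"].round(3))
p=optics.snapshot("wrist")
# wrist cam -> world calibration
R=Ro.from_euler("xyz",s["tool_rot"]).as_matrix();T=np.eye(4);T[:3,:3]=R;T[:3,3]=s["tool_pos"]
C=np.linalg.inv(T@np.array(p["hand_eye"]));p["R"]=C[:3,:3];p["t"]=C[:3,3]
im=p["color"][:,:,::-1].copy()
a=-.6;e=np.array([np.cos(a),np.sin(a),0])*.04;n=np.array([-np.sin(a),np.cos(a),0])*.006;c=np.array([-.08,.04,.113])
cv2.polylines(im,[proj(p,W([c+e+n,c+e-n,c-e-n,c-e+n])).astype(int)],True,(0,255,0),1)
cv2.imwrite("pics/w1.png",im)
go(W([[-.08,.04,.092]])[0],2.343)
E
```

```text
clock: 3.4
tool_pos: [0.5188, -0.0982, 0.2182]
tool_rot: [-3.141, -0.001, 2.34]
ft_force: [0.0, 0.6, -0.0]
finger_gap: 0.0929
finger_force: 0.0
[-0.284 -0.064  1.687 -0.     1.519 -1.053]
t [-0.2  -0.04 12.63] w [-0.01 -0.07 -0.11] clock 3.45
```

View pics/w1.png

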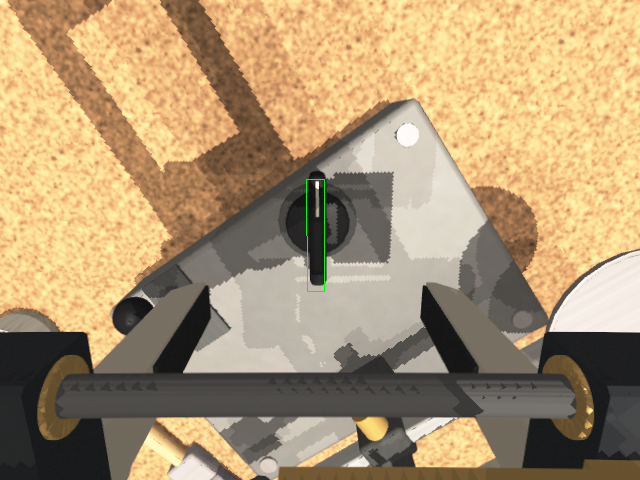

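The bar spans rows 172–285 at column 316. My overlay is about 7 px (4–5 mm) too far back along the bar, so I shift 4 mm toward its white end and descend.

```bash
python3 -m inch '[{"tx":0.2,"ty":0,"tz":4,"wx":0,"wy":0,"wz":0},{"tx":0.2,"ty":0,"tz":8,"wx":0,"wy":0,"wz":0},{"tx":0.2,"ty":0,"tz":10.5,"wx":0,"wy":0,"wz":0},{"tx":0.2,"ty":0,"tz":11.5,"wx":0,"wy":0,"wz":0},{"tx":0.2,"ty":0,"tz":12.4,"wx":0,"wy":0,"wz":0},{"tx":0.2,"ty":0,"tz":12.4,"wx":0,"wy":0,"wz":0}]' -1 40
python3 -m inch '[{"tx":0,"ty":0,"tz":0,"wx":0,"wy":0,"wz":0},{"tx":0,"ty":0,"tz":0,"wx":0,"wy":0,"wz":0},{"tx":0,"ty":0,"tz":0,"wx":0,"wy":0,"wz":0},{"tx":0,"ty":0,"tz":0,"wx":0,"wy":0,"wz":0},{"tx":0,"ty":0,"tz":0,"wx":0,"wy":0,"wz":0},{"tx":0,"ty":0,"tz":0,"wx":0,"wy":0,"wz":0},{"tx":0,"ty":0,"tz":0,"wx":0,"wy":0,"wz":0},{"tx":0,"ty":0,"tz":0,"wx":0,"wy":0,"wz":0}]' 1 40
```

```text
clock: 4.05
tool_pos: [0.5171, -0.0942, 0.0947]
tool_rot: [3.142, -0.0, 2.344]
ft_force: [0.3, -0.0, 0.5]
finger_gap: 0.093
finger_force: 0.0
clock: 4.85
tool_pos: [0.5172, -0.095, 0.0946]
tool_rot: [-3.142, -0.0, 2.343]
ft_force: [-0.7, 0.1, 0.1]
finger_gap: 0.0339
finger_force: 0.0
```

```bash
python3 -m inch '[{"tx":0,"ty":0,"tz":0,"wx":0,"wy":0,"wz":0},{"tx":0,"ty":0,"tz":0,"wx":0,"wy":0,"wz":0},{"tx":0,"ty":0,"tz":0,"wx":0,"wy":0,"wz":0},{"tx":0,"ty":0,"tz":0,"wx":0,"wy":0,"wz":0},{"tx":0,"ty":0,"tz":0,"wx":0,"wy":0,"wz":0}]' 1 40
```

```text
clock: 5.35
tool_pos: [0.5173, -0.0948, 0.0946]
tool_rot: [3.141, 0.0, 2.343]
ft_force: [1.0, 2.0, -1.0]
finger_gap: 0.0117
finger_force: 40.0
```

```bash
python3 -m inch '[{"tx":0,"ty":0,"tz":0,"wx":0,"wy":0,"wz":-8},{"tx":0,"ty":0,"tz":0,"wx":0,"wy":0,"wz":-16},{"tx":0,"ty":0,"tz":0,"wx":0,"wy":0,"wz":-24},{"tx":0,"ty":0,"tz":0,"wx":0,"wy":0,"wz":-32},{"tx":0,"ty":0,"tz":0,"wx":0,"wy":0,"wz":-40},{"tx":0,"ty":0,"tz":0,"wx":0,"wy":0,"wz":-48},{"tx":0,"ty":0,"tz":0,"wx":0,"wy":0,"wz":-56},{"tx":0,"ty":0,"tz":0,"wx":0,"wy":0,"wz":-63},{"tx":0,"ty":0,"tz":0,"wx":0,"wy":0,"wz":-68},{"tx":0,"ty":0,"tz":0,"wx":0,"wy":0,"wz":-70.5}]' 1 40
python3 -m inch '[{"tx":0,"ty":0,"tz":0,"wx":0,"wy":0,"wz":0},{"tx":0,"ty":0,"tz":0,"wx":0,"wy":0,"wz":0},{"tx":0,"ty":0,"tz":0,"wx":0,"wy":0,"wz":0}]'
python3 - <<'E'
from h import *
s=telemetry.sense();print(s["ft_torque"],s["tool_rot"][2]%(2*np.pi)-2.343)
P={n:optics.snapshot(n) for n in("scene","wrist")}
cv2.imwrite("pics/turn.png",np.hstack([cv2.resize(P["scene"]["color"][110:290,180:380,::-1],(400,360),interpolation=2),cv2.resize(P["wrist"]["color"][:,:,::-1],(400,360))]))
E
```

```text
clock: 6.35
tool_pos: [0.5169, -0.0973, 0.0947]
tool_rot: [-3.138, -0.002, -2.708]
ft_force: [-0.6, -9.2, -1.6]
finger_gap: 0.0119
finger_force: 40.4
clock: 6.65
tool_pos: [0.5169, -0.0973, 0.0946]
tool_rot: [-3.139, -0.002, -2.711]
ft_force: [-0.9, -10.2, -1.3]
finger_gap: 0.0121
finger_force: 40.3
[-1.65499417  0.17637672 -0.46376384] 1.2287590605402041
```

View pics/turn.png

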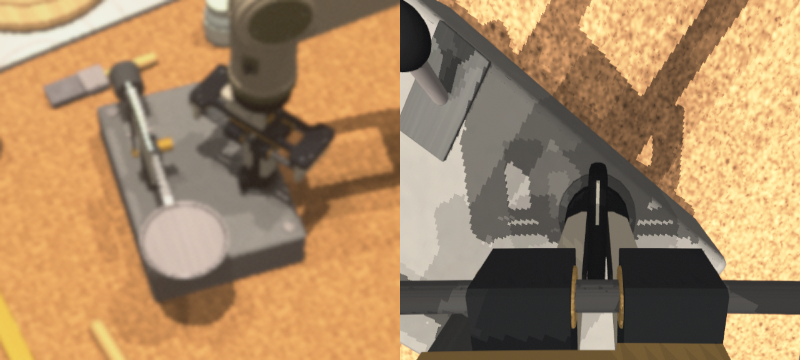

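The bar turned 1.23 rad and the torque shows it against the stop. I release it to spring home.

```bash
python3 -m inch '[{"tx":0,"ty":0,"tz":0,"wx":0,"wy":0,"wz":0},{"tx":0,"ty":0,"tz":0,"wx":0,"wy":0,"wz":0},{"tx":0,"ty":0,"tz":0,"wx":0,"wy":0,"wz":0},{"tx":0,"ty":0,"tz":0,"wx":0,"wy":0,"wz":0},{"tx":0,"ty":0,"tz":0,"wx":0,"wy":0,"wz":0},{"tx":0,"ty":0,"tz":0,"wx":0,"wy":0,"wz":0},{"tx":0,"ty":0,"tz":0,"wx":0,"wy":0,"wz":0},{"tx":0,"ty":0,"tz":0,"wx":0,"wy":0,"wz":0},{"tx":0,"ty":0,"tz":0,"wx":0,"wy":0,"wz":0},{"tx":0,"ty":0,"tz":0,"wx":0,"wy":0,"wz":0}]' -1
python3 -m inch '[{"tx":0,"ty":0,"tz":0,"wx":0,"wy":0,"wz":0},{"tx":0,"ty":0,"tz":-4,"wx":0,"wy":0,"wz":0},{"tx":0,"ty":0,"tz":-9,"wx":0,"wy":0,"wz":0},{"tx":0,"ty":0,"tz":-13.5,"wx":0,"wy":0,"wz":0},{"tx":0,"ty":0,"tz":-13.5,"wx":0,"wy":0,"wz":0},{"tx":0,"ty":0,"tz":-13.5,"wx":0,"wy":0,"wz":0}]'
cat >> h.py <<'E'
def wrist():
    s=telemetry.sense();p=optics.snapshot("wrist")
    T=np.eye(4);T[:3,:3]=Ro.from_euler("xyz",s["tool_rot"]).as_matrix();T[:3,3]=s["tool_pos"]
    C=np.linalg.inv(T@np.array(p["hand_eye"]));p["R"]=C[:3,:3];p["t"]=C[:3,3];return p
E
python3 - <<'E'
from h import *
p=wrist();cv2.imwrite("pics/w2.png",p["color"][:,:,::-1])
P=[p,optics.snapshot("scene"),optics.snapshot("top")]
for p in P:
  for t in("lever_tip","knob","lid"):
    r=models.landmark_of(p,t)
    if r:print(t,[(np.round(x["at"],1),round(x["confidence"],2)) for x in r[:2]],proj(p,W([[-.11,-.09,.133]])))
E
```

```text
clock: 7.75
tool_pos: [0.5177, -0.0949, 0.0949]
tool_rot: [-3.141, 0.001, -2.71]
ft_force: [-0.3, 0.1, 0.5]
finger_gap: 0.0872
finger_force: 0.0
clock: 8.35
tool_pos: [0.5184, -0.0953, 0.2315]
tool_rot: [-3.139, 0.003, -2.71]
ft_force: [0.3, 0.5, -0.5]
finger_gap: 0.0931
finger_force: 0.0
lever_tip [(array([163.2,  77.7]), 0.96)] [[160.42248002  74.48714439]]
knob [(array([311.8, 215.3]), 0.76)] [[160.42248002  74.48714439]]
lid [(array([165.8,  75.7]), 0.37)] [[160.42248002  74.48714439]]
lever_tip [(array([303.1, 147.1]), 0.43)] [[304.35327781 147.008029  ]]
knob [(array([309.1, 199.1]), 0.59)] [[304.35327781 147.008029  ]]
lid [(array([360.6, 348.3]), 0.62)] [[304.35327781 147.008029  ]]
lever_tip [(array([462.7, 314. ]), 0.46), (array([391.4, 226.3]), 0.41)] [[407.9336076  294.72147034]]
lid [(array([222.5, 248.8]), 0.89)] [[407.9336076  294.72147034]]
```

View pics/w2.png

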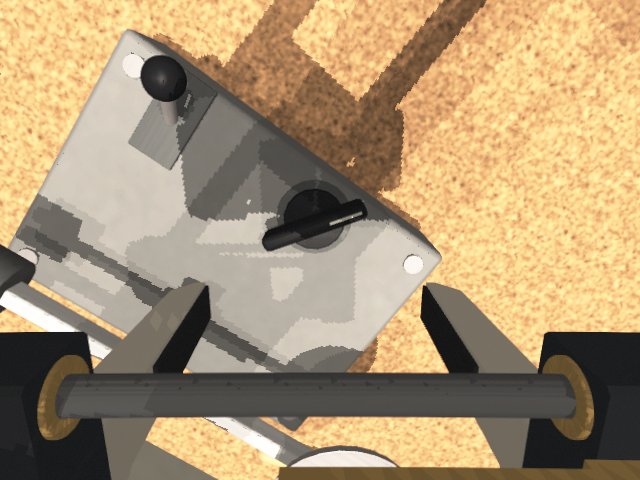

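The knob is home, and the predicted ball position is within 4 px. Now to the lid.

Run:
```python
from h import *
go([.59,.315,.22],1.373)
p=telemetry.sense()
```

```text
t [-23.77  34.19   0.94] w [-1.0000e-02 -3.0000e-02  1.2606e+02] clock 8.95
```

```bash
python3 -m inch '[{"tx":-6,"ty":8,"tz":0,"wx":0,"wy":0,"wz":20},{"tx":-6,"ty":8,"tz":0,"wx":0,"wy":0,"wz":20},{"tx":-12,"ty":17,"tz":0,"wx":0,"wy":0,"wz":63},{"tx":-15,"ty":21,"tz":0,"wx":0,"wy":0,"wz":63},{"tx":-18,"ty":25,"tz":0,"wx":0,"wy":0,"wz":63},{"tx":-21,"ty":30,"tz":0,"wx":0,"wy":0,"wz":63},{"tx":-23.8,"ty":34.2,"tz":0.9,"wx":0,"wy":0,"wz":63},{"tx":-23.8,"ty":34.2,"tz":0.9,"wx":0,"wy":0,"wz":80},{"tx":-23.8,"ty":34.2,"tz":0.9,"wx":0,"wy":0,"wz":80},{"tx":-23.8,"ty":34.2,"tz":0.9,"wx":0,"wy":0,"wz":80}]'
python3 - <<'E'
from h import *
go([.59,.315,.22],1.373)
E
```

```text
clock: 9.95
tool_pos: [0.5891, 0.3205, 0.2186]
tool_rot: [-3.14, -0.002, 2.176]
ft_force: [-0.5, -0.6, 0.0]
finger_gap: 0.0931
finger_force: 0.0
t [-0.5  -0.24 -0.14] w [-0.12 -0.08 45.99] clock 9.95
```

```bash
python3 -m inch '[{"tx":0,"ty":0,"tz":0,"wx":0,"wy":0,"wz":46},{"tx":0,"ty":0,"tz":0,"wx":0,"wy":0,"wz":46},{"tx":0,"ty":0,"tz":0,"wx":0,"wy":0,"wz":46},{"tx":0,"ty":0,"tz":0,"wx":0,"wy":0,"wz":46},{"tx":0,"ty":0,"tz":0,"wx":0,"wy":0,"wz":46},{"tx":0,"ty":0,"tz":0,"wx":0,"wy":0,"wz":46},{"tx":0,"ty":0,"tz":0,"wx":0,"wy":0,"wz":46}]'
python3 - <<'E'
from h import *
p=wrist();im=p["color"];cv2.imwrite("pics/w3.png",im[:,:,::-1])
print(models.find_in(p,"lid")[:2],models.landmark_of(p,"lid")[:2])
for X in([.605,.318,.052],[.605,.318,.0]):print(proj(p,X))
print(telemetry.sense()["joint_pos"])
E
```

```text
clock: 10.65
tool_pos: [0.5903, 0.3152, 0.2205]
tool_rot: [-3.141, 0.0, 1.373]
ft_force: [0.4, 0.4, 0.1]
finger_gap: 0.0931
finger_force: 0.0
[{'rect': [288.9, 156.0, 369.0, 233.2], 'confidence': 0.79}] [{'at': [328.6, 191.1], 'confidence': 0.65}]
[[333.4146085  208.41688876]]
[[331.07392724 196.46107865]]
[ 4.13875105e-01  3.16763681e-01  1.27075218e+00 -8.21995115e-06
  1.55422684e+00  6.08809210e-01]
```

View pics/w3.png

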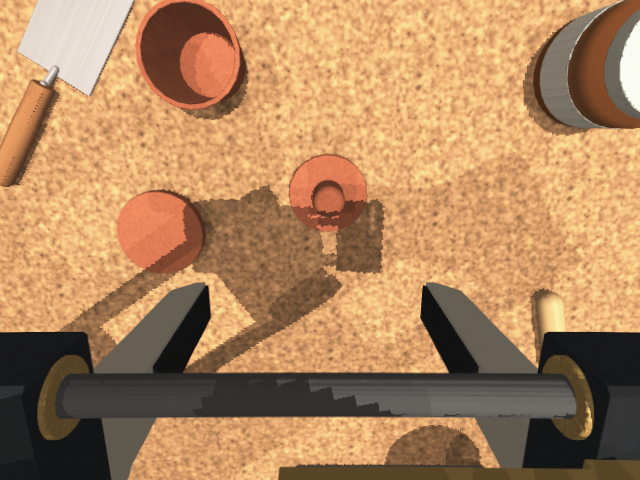

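The wrist view shows the lid's disc centred at about (328,193) and its knob top at about (328,197).

Run:
```python
from h import *
p=wrist();a=atz(p,[328,193],.012);b=atz(p,[328.5,197],.052);print(a,b);m=(a+b)/2;m[2]=.020;go(m,1.373)
```

```text
[0.60277958 0.32411379 0.012     ] [0.60274756 0.32824779 0.052     ]
t [ 1.32  1.01 20.06] w [-0.01  0.    0.15] clock 10.85
```

```bash
python3 -m inch '[{"tx":1.3,"ty":1,"tz":4,"wx":0,"wy":0,"wz":0},{"tx":1.3,"ty":1,"tz":8,"wx":0,"wy":0,"wz":0},{"tx":1.3,"ty":1,"tz":12,"wx":0,"wy":0,"wz":0},{"tx":1.3,"ty":1,"tz":15,"wx":0,"wy":0,"wz":0},{"tx":1.3,"ty":1,"tz":17.5,"wx":0,"wy":0,"wz":0},{"tx":1.3,"ty":1,"tz":19,"wx":0,"wy":0,"wz":0},{"tx":1.3,"ty":1,"tz":20,"wx":0,"wy":0,"wz":0},{"tx":1.3,"ty":1,"tz":20,"wx":0,"wy":0,"wz":0}]' -1 25
python3 -m inch '[{"tx":0,"ty":0,"tz":0,"wx":0,"wy":0,"wz":0},{"tx":0,"ty":0,"tz":0,"wx":0,"wy":0,"wz":0},{"tx":0,"ty":0,"tz":0,"wx":0,"wy":0,"wz":0},{"tx":0,"ty":0,"tz":0,"wx":0,"wy":0,"wz":0},{"tx":0,"ty":0,"tz":0,"wx":0,"wy":0,"wz":0},{"tx":0,"ty":0,"tz":0,"wx":0,"wy":0,"wz":0},{"tx":0,"ty":0,"tz":0,"wx":0,"wy":0,"wz":0},{"tx":0,"ty":0,"tz":0,"wx":0,"wy":0,"wz":0},{"tx":0,"ty":0,"tz":0,"wx":0,"wy":0,"wz":0},{"tx":0,"ty":0,"tz":0,"wx":0,"wy":0,"wz":0}]' 1 25
python3 -m inch '[{"tx":0,"ty":0,"tz":0,"wx":0,"wy":0,"wz":0},{"tx":0,"ty":0,"tz":0,"wx":0,"wy":0,"wz":0},{"tx":0,"ty":0,"tz":-4,"wx":0,"wy":0,"wz":0},{"tx":0,"ty":0,"tz":-9,"wx":0,"wy":0,"wz":0},{"tx":0,"ty":0,"tz":-14,"wx":0,"wy":0,"wz":0},{"tx":0,"ty":0,"tz":-19,"wx":0,"wy":0,"wz":0},{"tx":0,"ty":0,"tz":-24,"wx":0,"wy":0,"wz":0},{"tx":0,"ty":0,"tz":-24,"wx":0,"wy":0,"wz":0}]'
python3 - <<'E'
from h import *
pn=W([[.06,.165,.26]])[0];print(pn);go(pn,1.373)
p=wrist();cv2.imwrite("pics/w4.png",p["color"][:,:,::-1])
E
```

```text
clock: 11.65
tool_pos: [0.6021, 0.3257, 0.0196]
tool_rot: [-3.14, 0.001, 1.374]
ft_force: [-0.2, 0.7, 0.7]
finger_gap: 0.0928
finger_force: 0.0
clock: 12.65
tool_pos: [0.6027, 0.326, 0.0206]
tool_rot: [3.142, 0.0, 1.374]
ft_force: [0.4, -0.4, -0.5]
finger_gap: 0.0265
finger_force: 25.0
clock: 13.45
tool_pos: [0.6058, 0.3276, 0.2714]
tool_rot: [3.13, -0.009, 1.374]
ft_force: [0.1, 0.2, -2.0]
finger_gap: 0.0262
finger_force: 25.0
[ 0.68126667 -0.00325361  0.26      ]
t [-30.98  13.85   1.04] w [ 0.68 -0.49  0.06] clock 13.45
```

View pics/w4.png

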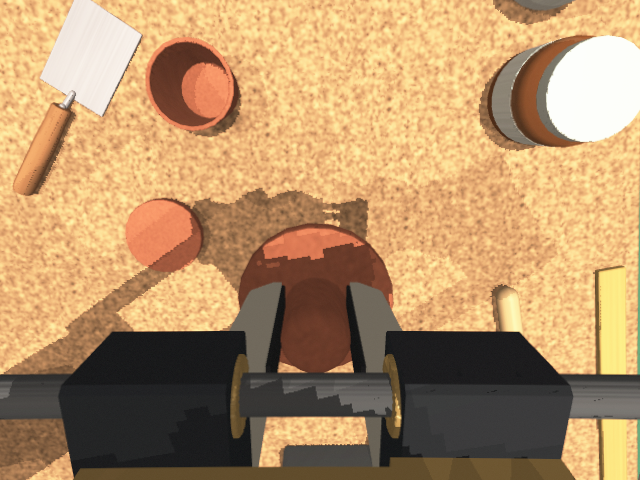

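Lid is held centred in the fingers (gap 26 mm). Moving over the pan.

```bash
python3 -m inch '[{"tx":-3,"ty":1.4,"tz":0,"wx":0,"wy":0,"wz":0},{"tx":-7,"ty":3,"tz":0,"wx":0,"wy":0,"wz":0},{"tx":-11,"ty":5,"tz":0,"wx":0,"wy":0,"wz":0},{"tx":-15,"ty":7,"tz":0,"wx":0,"wy":0,"wz":0},{"tx":-19,"ty":8.6,"tz":0,"wx":0,"wy":0,"wz":0},{"tx":-23,"ty":10.3,"tz":0,"wx":0,"wy":0,"wz":0},{"tx":-27,"ty":12.1,"tz":0,"wx":0,"wy":0,"wz":0},{"tx":-29.5,"ty":13.2,"tz":0,"wx":0,"wy":0,"wz":0},{"tx":-31,"ty":13.8,"tz":0,"wx":0,"wy":0,"wz":0},{"tx":-31,"ty":13.8,"tz":0,"wx":0,"wy":0,"wz":0}]'
python3 -m inch '[{"tx":0,"ty":0,"tz":0,"wx":0,"wy":0,"wz":0},{"tx":0,"ty":0,"tz":0,"wx":0,"wy":0,"wz":0},{"tx":0,"ty":0,"tz":0,"wx":0,"wy":0,"wz":0}]'
python3 - <<'E'
from h import *
pn=W([[.06,.165,.1965]])[0];go(pn,1.373)
P=[optics.snapshot(n) for n in("scene","top")]
c=proj(P[0],W([[.06,.165,.2]]))[0].astype(int);d=proj(P[1],W([[.06,.165,.2]]))[0].astype(int)
f=lambda im,c:cv2.resize(im[c[1]-40:c[1]+40,c[0]-40:c[0]+40,::-1],(400,400),interpolation=2)
cv2.imwrite("pics/over.png",np.hstack([f(P[0]["color"],c),f(P[1]["color"],d)]))
E
```

```text
clock: 14.5
tool_pos: [0.6768, -0.0069, 0.2584]
tool_rot: [-3.138, 0.001, 1.371]
ft_force: [-0.3, -0.1, -1.2]
finger_gap: 0.0266
finger_force: 25.0
clock: 14.8
tool_pos: [0.6772, -0.0033, 0.2606]
tool_rot: [-3.141, -0.0, 1.376]
ft_force: [-0.4, -0.0, -2.8]
finger_gap: 0.027
finger_force: 25.0
t [0.09 0.4  6.41] w [-0.01 -0.02  0.17] clock 14.8
```

View pics/over.png

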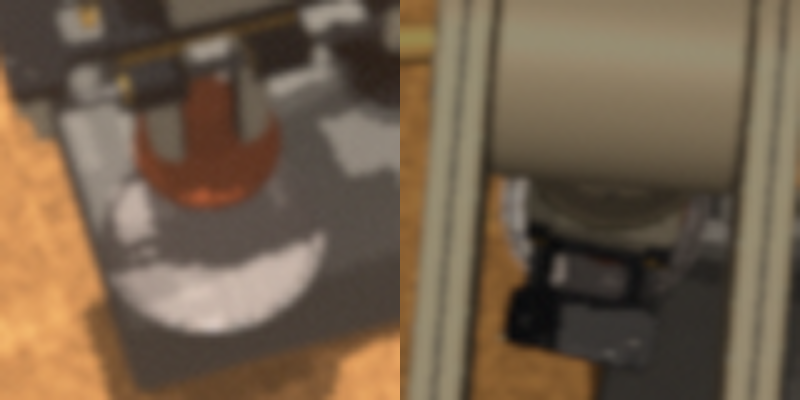

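The lid is over the pan (scene view, left half). Lowering it slowly.

```bash
python3 -m inch '[{"tx":0.2,"ty":0.4,"tz":1.5,"wx":0,"wy":0,"wz":0},{"tx":0.2,"ty":0.4,"tz":3,"wx":0,"wy":0,"wz":0},{"tx":0.2,"ty":0.4,"tz":4.2,"wx":0,"wy":0,"wz":0},{"tx":0.2,"ty":0.4,"tz":5.1,"wx":0,"wy":0,"wz":0},{"tx":0.2,"ty":0.4,"tz":5.6,"wx":0,"wy":0,"wz":0},{"tx":0.2,"ty":0.4,"tz":5.9,"wx":0,"wy":0,"wz":0},{"tx":0.2,"ty":0.4,"tz":6.1,"wx":0,"wy":0,"wz":0},{"tx":0.2,"ty":0.4,"tz":6.2,"wx":0,"wy":0,"wz":0},{"tx":0.2,"ty":0.4,"tz":6.3,"wx":0,"wy":0,"wz":0},{"tx":0.2,"ty":0.4,"tz":6.3,"wx":0,"wy":0,"wz":0}]'
python3 -m inch '[{"tx":0,"ty":0,"tz":0.05,"wx":0,"wy":0,"wz":0},{"tx":0,"ty":0,"tz":0.1,"wx":0,"wy":0,"wz":0},{"tx":0,"ty":0,"tz":0.1,"wx":0,"wy":0,"wz":0}]'
```

```text
clock: 15.9
tool_pos: [0.6819, -0.0038, 0.198]
tool_rot: [3.141, -0.0, 1.374]
ft_force: [0.2, -0.4, -2.3]
finger_gap: 0.0266
finger_force: 25.0
clock: 16.2
tool_pos: [0.6817, -0.0038, 0.1967]
tool_rot: [3.142, 0.0, 1.374]
ft_force: [-0.1, -0.8, -2.6]
finger_gap: 0.0266
finger_force: 25.0
```

```bash
python3 -m inch '[{"tx":0,"ty":0,"tz":0.05,"wx":0,"wy":0,"wz":0},{"tx":0,"ty":0,"tz":0.1,"wx":0,"wy":0,"wz":0},{"tx":0,"ty":0,"tz":0.1,"wx":0,"wy":0,"wz":0}]'
python3 -m inch '[{"tx":0,"ty":0,"tz":0.05,"wx":0,"wy":0,"wz":0},{"tx":0,"ty":0,"tz":0.1,"wx":0,"wy":0,"wz":0},{"tx":0,"ty":0,"tz":0.1,"wx":0,"wy":0,"wz":0}]'
```

```text
clock: 16.5
tool_pos: [0.6817, -0.0038, 0.1955]
tool_rot: [-3.141, 0.0, 1.374]
ft_force: [0.7, 0.8, -1.7]
finger_gap: 0.0268
finger_force: 25.0
clock: 16.8
tool_pos: [0.6816, -0.0038, 0.1945]
tool_rot: [-3.141, 0.0, 1.374]
ft_force: [0.2, -0.2, -3.0]
finger_gap: 0.0264
finger_force: 25.0
```

```bash
python3 -m inch '[{"tx":0,"ty":0,"tz":0.05,"wx":0,"wy":0,"wz":0},{"tx":0,"ty":0,"tz":0.1,"wx":0,"wy":0,"wz":0},{"tx":0,"ty":0,"tz":0.1,"wx":0,"wy":0,"wz":0}]'
python3 -m inch '[{"tx":0,"ty":0,"tz":0.05,"wx":0,"wy":0,"wz":0},{"tx":0,"ty":0,"tz":0.05,"wx":0,"wy":0,"wz":0},{"tx":0,"ty":0,"tz":0.05,"wx":0,"wy":0,"wz":0}]'
```

```text
clock: 17.1
tool_pos: [0.6818, -0.0037, 0.1939]
tool_rot: [3.141, -0.0, 1.374]
ft_force: [-0.7, 0.7, -0.8]
finger_gap: 0.0266
finger_force: 25.0
clock: 17.4
tool_pos: [0.6818, -0.0036, 0.1934]
tool_rot: [3.141, -0.0, 1.374]
ft_force: [-0.1, 1.9, 1.0]
finger_gap: 0.0268
finger_force: 25.0
```

Force rose from −2.7 to +1 N, so the lid is on the pan. Releasing and rising.

```bash
python3 -m inch '[{"tx":0,"ty":0,"tz":0,"wx":0,"wy":0,"wz":0},{"tx":0,"ty":0,"tz":0,"wx":0,"wy":0,"wz":0},{"tx":0,"ty":0,"tz":0,"wx":0,"wy":0,"wz":0},{"tx":0,"ty":0,"tz":0,"wx":0,"wy":0,"wz":0},{"tx":0,"ty":0,"tz":0,"wx":0,"wy":0,"wz":0},{"tx":0,"ty":0,"tz":0,"wx":0,"wy":0,"wz":0},{"tx":0,"ty":0,"tz":0,"wx":0,"wy":0,"wz":0}]' -0.4
python3 -m inch '[{"tx":0,"ty":0,"tz":-1,"wx":0,"wy":0,"wz":0},{"tx":0,"ty":0,"tz":-3,"wx":0,"wy":0,"wz":0},{"tx":0,"ty":0,"tz":-7,"wx":0,"wy":0,"wz":0},{"tx":0,"ty":0,"tz":-11,"wx":0,"wy":0,"wz":0},{"tx":0,"ty":0,"tz":-11,"wx":0,"wy":0,"wz":0}]'
python3 - <<'E'
from h import *
b=W([[-.17,-.09,.30]])[0];print(b,W([[-.11,-.09,.133]]));go(b,1.373)
E
```

```text
clock: 18.1
tool_pos: [0.6817, -0.0038, 0.1931]
tool_rot: [-3.142, 0.0, 1.374]
ft_force: [0.0, 0.4, 0.4]
finger_gap: 0.0649
finger_force: 0.0
clock: 18.6
tool_pos: [0.6843, -0.004, 0.3127]
tool_rot: [3.129, -0.001, 1.374]
ft_force: [1.0, 0.6, 1.2]
finger_gap: 0.0654
finger_force: 0.0
[ 0.40558329 -0.20800633  0.3       ] [[ 0.46441006 -0.21981356  0.133     ]]
t [-25.46 -23.36   0.94] w [ 0.72 -0.08  0.06] clock 18.6
```

```bash
python3 - <<'E'
from h import *
go(W([[-.11,-.09,.31]])[0],2.944)
E
python3 -m inch '[{"tx":0,"ty":0,"tz":0,"wx":0,"wy":0,"wz":-8},{"tx":-4,"ty":-3,"tz":0,"wx":0,"wy":0,"wz":-16},{"tx":-8,"ty":-6,"tz":0,"wx":0,"wy":0,"wz":-24},{"tx":-12,"ty":-9,"tz":0,"wx":0,"wy":0,"wz":-32},{"tx":-16,"ty":-12,"tz":0,"wx":0,"wy":0,"wz":-40},{"tx":-20,"ty":-15,"tz":0,"wx":0,"wy":0,"wz":-48},{"tx":-23,"ty":-16.5,"tz":0,"wx":0,"wy":0,"wz":-56},{"tx":-25.5,"ty":-17.4,"tz":0,"wx":0,"wy":0,"wz":-64},{"tx":-25.5,"ty":-17.4,"tz":0,"wx":0,"wy":0,"wz":-72},{"tx":-25.5,"ty":-17.4,"tz":0,"wx":0,"wy":0,"wz":-80}]'
python3 - <<'E'
from h import *
go(W([[-.11,-.09,.23]])[0],2.944)
E
```

```text
t [-2.547e+01 -1.735e+01  1.000e-02] w [  0.63   0.5  -89.95] clock 18.6
clock: 19.6
tool_pos: [0.4607, -0.2209, 0.3039]
tool_rot: [-3.141, 0.001, 2.774]
ft_force: [-0.2, 0.9, -0.1]
finger_gap: 0.065
finger_force: 0.0
t [-0.3   0.23  7.39] w [-0.02  0.07 -9.74] clock 19.6
```

```bash
python3 -m inch '[{"tx":-0.3,"ty":0.2,"tz":2,"wx":0,"wy":0,"wz":-7},{"tx":-0.3,"ty":0.2,"tz":5,"wx":0,"wy":0,"wz":-9.8},{"tx":-0.3,"ty":0.2,"tz":7.4,"wx":0,"wy":0,"wz":-9.8},{"tx":-0.3,"ty":0.2,"tz":7.4,"wx":0,"wy":0,"wz":-9.8},{"tx":-0.3,"ty":0.2,"tz":7.4,"wx":0,"wy":0,"wz":-9.8}]'
python3 - <<'E'
from h import *
p=wrist();T=optics.snapshot("top")
r=models.landmark_of(p,"lever_tip");print(r[:2],proj(p,W([[-.11,-.09,.133]])),np.array(p["hand_eye"])[:3,3])
if r: print("ball",atz(p,r[0]["at"],.133))
r=models.landmark_of(T,"lid");print(r[:2],proj(T,W([[.06,.165,.174]])))
go(W([[-.11,-.09,.118]])[0],2.944)
im=p["color"][:,:,::-1];c=proj(T,W([[.06,.165,.2]]))[0].astype(int)
cv2.imwrite("pics/lev.png",np.hstack([cv2.resize(im,(400,300)),cv2.resize(T["color"][c[1]-30:c[1]+30,c[0]-40:c[0]+40,::-1],(400,300),interpolation=2)]))
E
```

```text
clock: 20.1
tool_pos: [0.4647, -0.2191, 0.2299]
tool_rot: [3.142, -0.0, 2.941]
ft_force: [-0.3, -1.5, 0.7]
finger_gap: 0.0651
finger_force: 0.0
[{'at': [315.8, 242.2], 'confidence': 0.84}] [[312.21784695 240.04281503]] [ 0.08022349  0.00118553 -0.16524608]
ball [ 0.46635698 -0.21777646  0.133     ]
[{'at': [328.5, 215.4], 'confidence': 0.71}] [[329.55523082 214.30315718]]
t [ 0.14 -0.03 11.32] w [-0.06  0.16 -0.16] clock 20.3
```

View pics/lev.png

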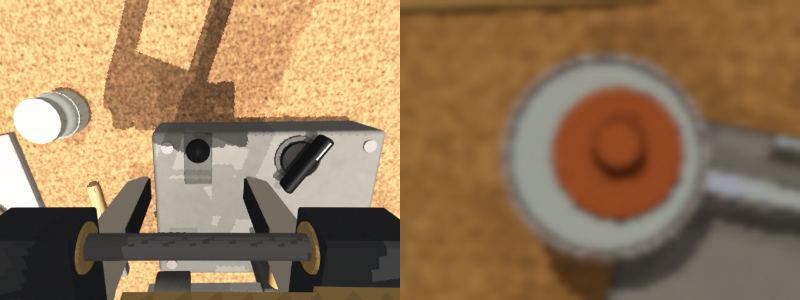

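Lid sits flat inside the pan, about 7 mm off centre. The ball, at crop (198,150), is between the fingers. I descend and grip it by its ±y sides.

```bash
python3 -m inch '[{"tx":0,"ty":0,"tz":3,"wx":0,"wy":0,"wz":0},{"tx":0,"ty":0,"tz":6,"wx":0,"wy":0,"wz":0},{"tx":0,"ty":0,"tz":8.5,"wx":0,"wy":0,"wz":0},{"tx":0,"ty":0,"tz":10.2,"wx":0,"wy":0,"wz":0},{"tx":0,"ty":0,"tz":11.3,"wx":0,"wy":0,"wz":0},{"tx":0,"ty":0,"tz":11.3,"wx":0,"wy":0,"wz":0}]'
python3 -m inch '[{"tx":0,"ty":0,"tz":0,"wx":0,"wy":0,"wz":0},{"tx":0,"ty":0,"tz":0,"wx":0,"wy":0,"wz":0},{"tx":0,"ty":0,"tz":0,"wx":0,"wy":0,"wz":0},{"tx":0,"ty":0,"tz":0,"wx":0,"wy":0,"wz":0},{"tx":0,"ty":0,"tz":0,"wx":0,"wy":0,"wz":0},{"tx":0,"ty":0,"tz":0,"wx":0,"wy":0,"wz":0},{"tx":0,"ty":0,"tz":0,"wx":0,"wy":0,"wz":0}]' 1 15
```

```text
clock: 20.9
tool_pos: [0.4642, -0.2188, 0.1153]
tool_rot: [3.141, -0.002, 2.941]
ft_force: [0.3, 0.3, -0.3]
finger_gap: 0.0653
finger_force: 0.0
clock: 21.6
tool_pos: [0.465, -0.2187, 0.1164]
tool_rot: [3.141, 0.0, 2.942]
ft_force: [-0.2, 4.5, 2.8]
finger_gap: 0.025
finger_force: 15.0
```

```bash
python3 -m inch '[{"tx":-0.93,"ty":0,"tz":-0.37,"wx":0,"wy":0,"wz":0},{"tx":-1.95,"ty":0,"tz":-0.6,"wx":0,"wy":0,"wz":0},{"tx":-3,"ty":0,"tz":-0.68,"wx":0,"wy":0,"wz":0},{"tx":-4.05,"ty":0,"tz":-0.6,"wx":0,"wy":0,"wz":0},{"tx":-5.07,"ty":0,"tz":-0.37,"wx":0,"wy":0,"wz":0},{"tx":-5.73,"ty":0,"tz":-0.13,"wx":0,"wy":0,"wz":0},{"tx":-6.15,"ty":0,"tz":0,"wx":0,"wy":0,"wz":0},{"tx":-6.15,"ty":0,"tz":0,"wx":0,"wy":0,"wz":0}]'
python3 - <<'E'
from h import *
p=optics.snapshot("scene");q0=W([[0,0,.1]])[0];c=proj(p,q0)[0].astype(int)
cv2.imwrite("pics/over2.png",cv2.resize(p["color"][c[1]-70:c[1]+70,c[0]-70:c[0]+70,::-1],(560,560),interpolation=2))
E
```

```text
clock: 22.4
tool_pos: [0.5256, -0.2305, 0.1157]
tool_rot: [3.14, -0.0, 2.942]
ft_force: [2.1, 4.9, 0.4]
finger_gap: 0.0247
finger_force: 15.0
```

View pics/over2.png

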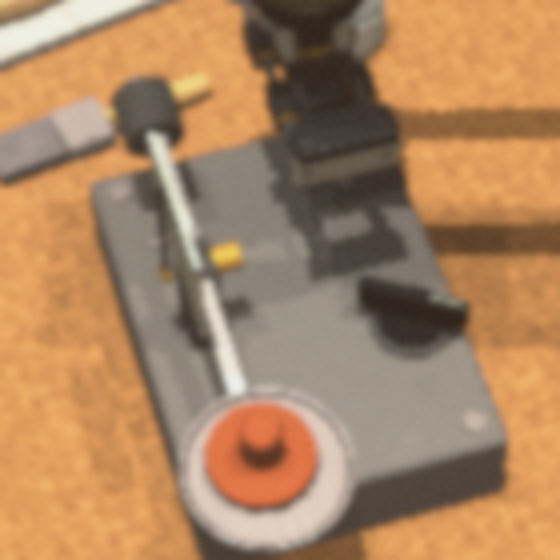

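The gripper has the lever over, nothing near the beam, lid on the pan. I let it settle and then check the beam's tilt.

```bash
for i in 1 2; do python3 -m inch '[{"tx":0,"ty":0,"tz":0,"wx":0,"wy":0,"wz":0},{"tx":0,"ty":0,"tz":0,"wx":0,"wy":0,"wz":0},{"tx":0,"ty":0,"tz":0,"wx":0,"wy":0,"wz":0},{"tx":0,"ty":0,"tz":0,"wx":0,"wy":0,"wz":0},{"tx":0,"ty":0,"tz":0,"wx":0,"wy":0,"wz":0},{"tx":0,"ty":0,"tz":0,"wx":0,"wy":0,"wz":0},{"tx":0,"ty":0,"tz":0,"wx":0,"wy":0,"wz":0},{"tx":0,"ty":0,"tz":0,"wx":0,"wy":0,"wz":0},{"tx":0,"ty":0,"tz":0,"wx":0,"wy":0,"wz":0},{"tx":0,"ty":0,"tz":0,"wx":0,"wy":0,"wz":0}]'|head -1; done
python3 - <<'E'
from h import *
p=optics.snapshot("scene");q0=W([[0,0,.1]])[0];c=proj(p,q0)[0].astype(int)
im=p["color"][c[1]-70:c[1]+70,c[0]-70:c[0]+70,::-1];cv2.imwrite("pics/set.png",im)
import glob
def f(im,g):
    return g
a=cv2.imread("pics/scene0.png");
for nm,b in(("start",a),("now",p["color"][:,:,::-1])):
    h=cv2.cvtColor(np.ascontiguousarray(b[205:260,240:310]),cv2.COLOR_BGR2HSV)
    # counterweight: dark blob
    g=cv2.cvtColor(np.ascontiguousarray(b[130:165,225:260]),cv2.COLOR_BGR2GRAY);m=g<60;ys,xs=np.nonzero(m)
    print(nm,"cw",xs.mean()+225,ys.mean()+130,m.sum())
print("level",proj(p,W([[.06,-.12,.15]])),"up .12",proj(p,W([[.06,-.12,.15+.145*.12]])),"pan lvl",proj(p,W([[.06,.165,.174]])),"pan down",proj(p,W([[.06,.165,.174-.14*.12]])))
print(models.landmark_of(p,"pan")[:1],models.landmark_of(p,"lid")[:1])
E
```

```text
clock: 23.45
clock: 24.45
start cw 240.25 156.5 4
now cw 243.57142857142858 152.0 7
level [[242.61059559 149.26975248]] up .12 [[242.13177505 145.28851015]] pan lvl [[270.79651643 229.06161608]] pan down [[271.03842226 232.48633293]]
[{'at': [273.8, 235.3], 'confidence': 0.83}] [{'at': [269.3, 233.6], 'confidence': 0.92}]
```

Run:
```python
from h import *
a=cv2.imread("pics/scene0.png");b=optics.snapshot("scene")["color"][:,:,::-1].copy()
up=lambda im:cv2.resize(im,None,fx=4,fy=4,interpolation=2)
for nm,(x0,y0,x1,y1) in dict(cw=(235,141,252,157),rimbottom=(250,236,292,256),housing=(310,225,335,250)).items():
    t=up(a[y0:y1,x0:x1]);w=up(b[y0-10:y1+10,x0-10:x1+10]);r=cv2.matchTemplate(w,t,5);_,v,_,l=cv2.minMaxLoc(r);print(nm,v,np.array(l)/4-10)
```

```text
cw 0.8528438210487366 [-0.25 -2.  ]
rimbottom 0.8958351612091064 [1.25 6.5 ]
housing 0.999575138092041 [0. 0.]
```

The pan has sunk (about 0.1–0.2 rad) and settled. Bringing the lever back.

```bash
python3 -m inch '[{"tx":0.42,"ty":0,"tz":-0.13,"wx":0,"wy":0,"wz":0},{"tx":1.08,"ty":0,"tz":-0.37,"wx":0,"wy":0,"wz":0},{"tx":2.1,"ty":0,"tz":-0.6,"wx":0,"wy":0,"wz":0},{"tx":3.15,"ty":0,"tz":-0.68,"wx":0,"wy":0,"wz":0},{"tx":4.2,"ty":0,"tz":-0.6,"wx":0,"wy":0,"wz":0},{"tx":5.2,"ty":0,"tz":-0.37,"wx":0,"wy":0,"wz":0},{"tx":5.8,"ty":0,"tz":-0.13,"wx":0,"wy":0,"wz":0},{"tx":6.3,"ty":0,"tz":0,"wx":0,"wy":0,"wz":0},{"tx":6.3,"ty":0,"tz":0,"wx":0,"wy":0,"wz":0},{"tx":6.3,"ty":0,"tz":0,"wx":0,"wy":0,"wz":0}]'
python3 -m inch '[{"tx":0,"ty":0,"tz":0,"wx":0,"wy":0,"wz":0},{"tx":0,"ty":0,"tz":0,"wx":0,"wy":0,"wz":0},{"tx":0,"ty":0,"tz":0,"wx":0,"wy":0,"wz":0},{"tx":0,"ty":0,"tz":0,"wx":0,"wy":0,"wz":0},{"tx":0,"ty":0,"tz":0,"wx":0,"wy":0,"wz":0},{"tx":0,"ty":0,"tz":0,"wx":0,"wy":0,"wz":0}]' -0.4
python3 -m inch '[{"tx":0,"ty":0,"tz":-3,"wx":0,"wy":0,"wz":0},{"tx":0,"ty":0,"tz":-7,"wx":0,"wy":0,"wz":0},{"tx":0,"ty":0,"tz":-11,"wx":0,"wy":0,"wz":0},{"tx":4,"ty":0,"tz":-12,"wx":0,"wy":0,"wz":0},{"tx":8,"ty":0,"tz":-12,"wx":0,"wy":0,"wz":0},{"tx":8,"ty":0,"tz":-12,"wx":0,"wy":0,"wz":0},{"tx":8,"ty":0,"tz":-12,"wx":0,"wy":0,"wz":0},{"tx":8,"ty":0,"tz":-12,"wx":0,"wy":0,"wz":0}]'
python3 - <<'E'
from h import *
P=[optics.snapshot("scene"),optics.snapshot("top")]
f=lambda p:(lambda c:cv2.resize(p["color"][c[1]-70:c[1]+70,c[0]-70:c[0]+70,::-1],(400,400),interpolation=2))(proj(p,W([[0,0,.1]]))[0].astype(int))
cv2.imwrite("pics/end.png",np.hstack([f(p) for p in P]))
a=cv2.imread("pics/scene0.png");b=P[0]["color"][:,:,::-1].copy()
up=lambda im:cv2.resize(im,None,fx=4,fy=4,interpolation=2)
for nm,(x0,y0,x1,y1) in dict(cw=(235,141,252,157),rimbottom=(250,236,292,256),ball=(297,141,312,156),bar=(293,185,325,205)).items():
    t=up(a[y0:y1,x0:x1]);w=up(b[y0-10:y1+10,x0-10:x1+10]);r=cv2.matchTemplate(w,t,5);_,v,_,l=cv2.minMaxLoc(r);print(nm,v,np.array(l)/4-10)
E
```

```text
clock: 25.65
tool_pos: [0.4632, -0.2183, 0.1164]
tool_rot: [3.141, -0.001, 2.942]
ft_force: [-2.1, 5.2, 5.8]
finger_gap: 0.0251
finger_force: 15.0
clock: 26.25
tool_pos: [0.4632, -0.2189, 0.1161]
tool_rot: [-3.142, -0.0, 2.941]
ft_force: [-0.3, 0.0, 0.9]
finger_gap: 0.064
finger_force: 0.0
clock: 27.05
tool_pos: [0.3854, -0.2031, 0.2363]
tool_rot: [-3.141, 0.001, 2.941]
ft_force: [-0.1, -0.2, -0.4]
finger_gap: 0.0649
finger_force: 0.0
cw 0.9956012964248657 [0. 0.]
rimbottom 0.9200108647346497 [0.25 1.  ]
ball 0.9915292263031006 [-0.75  0.  ]
bar 0.9973298907279968 [0. 0.]
```

View pics/end.png

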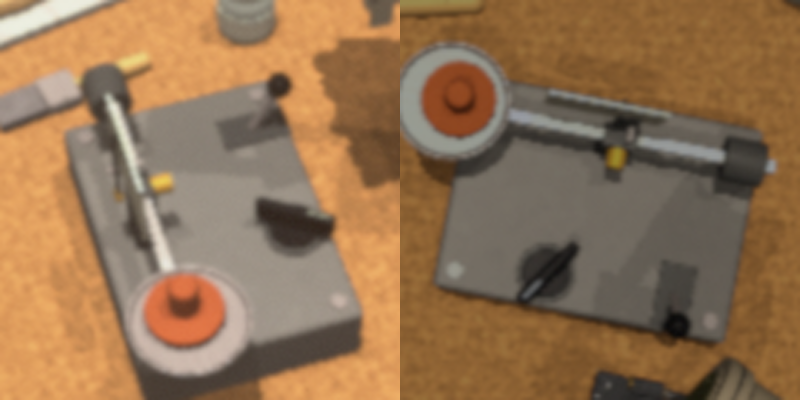

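The picture shows the lever ball back at its start, the beam level, the knob home and the lid upright on the pan.

```bash
python3 -c "
from workcell import ctrl;print(ctrl.close_job())"
```

```text
the job is handed in; nothing more can be done
None
```

I've handed the job in: knob twisted to its stop and sprung home, lid weighed, lever back at arrest with the lid upright on the pan. The pointer's reading was never visible behind the dial, so I infer it from the pan sinking, and no verdict came back.

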